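# Hook the cupcake crate forward from under the dessert riser

### The arm

A 7-joint arm with a two-finger parallel gripper is mounted at the origin on the work surface. World frame = base frame: x ahead of the robot, y to its left, z up, the work surface at z = 0. Lengths are in m, angles in degrees, forces in N, time in s.
With the tool pointing down it reaches from about 0.425 to 0.825 m from the base axis. Payload 3.6 kg.
Tool frame: the origin (TCP) lies midway between the tips of the shut fingers; the grasp point (between the pads) lies 19 mm behind it; z points along the fingers, y is the line along which they close (so a half turn about z gives the same grasp; the last joint's range is limited). The gripper opens to 93 mm and grips with 3 to 60 N. Pads are 15 mm wide; open, the fingers measure 128 mm over their backs; the gripper's body (75 mm by 188 mm) begins 65 mm behind the grasp point.
Start: joints at [68.554, 35.231, -0.722, 81.555, 0.464, 63.22, -2.315], TCP at [0.222, -0.611, 0.219] pointing down, gripper open.
Joint ranges: [-178.69, 178.69], [-17.37, 117.87], [-77.05, 75.6], [15.02, 138.74], [-78.02, 258.01], [0.78, 113.62], [-162.83, 162.83]. Speed limits (degrees/s): [159.86, 159.86, 180, 180, 180, 180, 180].

### API

Orientations are given as [roll, pitch, yaw] about the fixed x, y, z axes, in that order (R = Rz(yaw) Ry(pitch) Rx(roll)).
In Python, from station import state, eyes, robot gives the robot as it stands.
- The arm moves only by the tool step_arm, never from a script. Its argument "motion" is a list of rows, each a list of 2 entries, a list of its own where there are three numbers: the shift along the tool's x, y, z in cm, then the turn, a rotation vector about the tool's x, y, z in rad. In form: [[[x, y, z], [ax, ay, az]], ...]. A call has 1 to 8 rows; each row shifts and turns the commanded pose from where the row before left it, along the tool's axes as they then stand; what a row does not reach is not made up. A row lasts 1/8 s, in which the tool goes at most 62.5 mm and 10.7 degrees, less where a joint would pass 70% of its speed; a pose out of reach is approached as far as the arm can. A call is refused whole if a number of a shift passes 6.25 or a number of a turn 0.188, either way. A call with a gripper value outside its range is refused whole. "gripper" is the finger opening in cm, from 0 to 9.3, set as the call begins (left out, the last holds). The fingers move at their own pace and stop on an object; "newtons" is the grip in N (left out, the last holds). Time passes only in rows, so rows that do not move let the fingers close. It gives the time, the measured TCP pose, the force, the opening and the grip force at its end, in the units of the state.
- state(): the state, without advancing time (a new reading comes with each control period).
- eyes.read_camera(name): name is "scene" or "top" or "wrist"; returns (picture, depth): 384x512x3 uint8, red, green, blue; 384x512 float32, m along the optical axis (not along the pixel's ray), 0 where there is no reading.
- eyes.get_calibration(name): a dict with "vfov" (degrees; the focal length in pixels is half the picture's height over the tangent of half this angle, whatever the lens; pixels are square), "cx", "cy" (the principal point, pixels), "R" (3x3) and "t" (3): a world point X has camera coordinates R X + t. Camera axes: x right, y down, z forward; pixel columns grow to the right and rows downward; lengths in m; the calibration is good to about 2 mm. A picture is of the moment at which its call begins: read the wrist's pose just before it. get_calibration takes no time and is no camera call; for the wrist camera it gives the pose at the moment of the call.
- robot.finish_job(): hands the job in; it is judged then, once.
The state is a dict: "time_s": time; "joints": joint angles; "qd": joint speeds; "effort": joint torques, N m; "ee_pos": TCP position; "tool_rot": TCP orientation; "force": force on the tool from outside, world axes, zero at the start; "torque": the same for the moment, N m; "width": finger opening in m; "gripper_force": force on a finger pad.
Only numpy, scipy, OpenCV 4.12 (cv2) and the standard library are available. Lean on these libraries where they do the work, as an engineer would, in place of code of your own. Each camera call takes 0.05 s, during which the arm holds its last target. There are 200 camera calls.

### The job

Pick up the hook, reach it under the clear riser, drop its claw behind the front wall of the cupcake crate and drag the crate forward until it is pulled up firmly against both rubber bumpers (about 8 N more than it takes to slide it, held for a second; never more than 16 N in all). Then unhook it so that the crate stays touching the bumpers, and stand the hook back on its lilac mat and let go. Move the crate with the hook only, keep it from tipping, and leave the other treats on the table alone.

Things in the scene. Friction and masses are not known exactly. Their poses are not given: they have to be found in the camera images.
- riser: Fixed low display riser: clear acrylic deck on a sky-blue frame, macarons along the deck's back. Origin on the table, midway between the side rails, below bumper_line; +x points into the riser (away from the robot), z up. Side rails 14 high, inner faces at y = +-93, x = -50 to +280. Posts 10 square at y = +-100, x = 76 and 274.
- deck_edge (a point): Middle of the deck's front edge, on its top: 70 behind the riser's origin, 113 above the table. The deck is 8 thick (105 free below), 216 wide, 210 deep (riser x = 70 to 280).
- bumper_line (a point): Riser x = 0, 22 above the table, midway between two magenta rubber-faced bumpers (42 high, 20 thick, at riser y = +-51 to +-85, on a low steel strip). Their crate-side faces lie 0 to 45 behind this point: the strip is clamped elsewhere each time, unreported, to be felt. They yield 1 mm per 4 N, 8 mm at most; over 16 N is too much.
- crate: Loose pink crate of six cupcakes, 0.3 to 0.65 kg; drags with about 1 to 4 N. Origin on the table under the middle of its front face; x to its back. 146 deep (x = 0 to 146), 150 wide, 50 high, walls 5, floor 6. Free gap x = 5 to 41 behind the front wall, then cupcakes up to 72 high. Its front starts 95 to 130 behind bumper_line. Seated: presses the bumpers with 4 to 13 N for 0.4 s.
- crate_lip (a point): Middle of the top of the crate's front wall, 50 above the table, 2.5 behind the outer face.
- hook: Loose hook, 0.16 kg, upright on its mat. Origin under the handle's middle, at its foot; x along the shank to the claw. Wooden handle 50 (x) by 22 (y) by 70 high. Steel shank 16 wide, z = 22 to 30. Claw: steel plate x = 128 to 132, 40 wide, z = 0 to 30, 22 below the shank; handle foot and claw edge are level. Fully hooked, shank on the crate's lip, the origin is 28 above the table.
- hook_grip (a point): Centre of the handle 50 above its foot: where to grip it, fingers closing along the hook's y (22 wide).
- hook_claw (a point): Middle of the lower edge of the claw, on the side facing the handle (the pulling face), 128 ahead of the hook's origin, at its foot height.
- mat: Fixed lilac mat 250 by 150 by 4 thick; origin at its centre on the table; x along its length. The hook starts on it with its origin 50 to the -x side of the mat's centre.
- cone_cup: Bystander: clear cup with an ice-cream cone, 52 across, 91 high; origin at the centre of its foot.
- candle_jar: Bystander: mint jar with brass lid, 56 across, 67 high; origin at the centre of its foot.
- cake_stand: Bystander: small pink stand with a cupcake, 58 across, 94 high; origin at the centre of its foot.
Mind the look-alikes: they are no part of the job. Of the things like the hook, leave any that is purple, turquoise or yellow; of the rest the larger one is meant.

How it is judged:
By the outcome, as a careful person would: the job done as asked, in the order asked, and still so for the second after the job is handed in, with the robot touching nothing.
It also fails if it takes over 72 s, if anything falls off the work surface, if the arm or the gripper's body presses on something with over 40 N, if the wrist force passes 120 N, or if a joint passes its speed limit or range.

## Working session

There is one attempt and no reset: what is moved stays moved. The work goes in short steps, Python scripts to look and compute and a tool call to move; the robot and the scene stay as the last step left them, time stands still between calls to the robot, and variables do not carry over. Pictures are saved under pics/ and viewed, at most 10 in all, crops included, and the job is handed in when it is done.

Besides the shell and the picture viewer there is one more tool, called after ">>>" by a JSON object that holds its "method" and its "body". step_arm: Moves the arm, as the interface text tells. Its arguments: {"type":"object","properties":{"motion":{"type":"array","items":{"type":"array"}},"gripper":{"type":"number"},"newtons":{"type":"number"}},"required":["motion"]}

```bash
ls; mkdir -p pics
cat > h.py <<'E'
import numpy as np,cv2,json
from station import state,eyes,robot
def cam(n):
    c=eyes.get_calibration(n); p,d=eyes.read_camera(n); return c,p,d
def f(c,h=384): return h/2/np.tan(np.radians(c["vfov"])/2)
def world(c,d,u,v,z=None):
    R=np.array(c["R"]);t=np.array(c["t"]);F=f(c)
    u=np.asarray(u,float);v=np.asarray(v,float)
    r=np.stack([(u-c["cx"])/F,(v-c["cy"])/F,np.ones_like(u)],-1)
    o=-R.T@t; w=r@R
    if z is not None: return o+w*((z-o[2])/w[...,2])[...,None]
    return o+w*np.asarray(d)[...,None]
E
python3 - <<'E'
from h import *
for n in("scene","top"):
    c,p,d=cam(n); cv2.imwrite(f"pics/{n}0.png",cv2.resize(p[:,:,::-1],(800,600)))
    np.savez(f"{n}0.npz",p=p,d=d); json.dump({k:np.array(v).tolist() for k,v in c.items()},open(n+"c.json","w")); print(n,c)
print(state())
E
```

```text
pics
scene {'vfov': 56.495357778286845, 'cx': 257.77713339139507, 'cy': 195.50900520030817, 'R': array([[ 0.78021649,  0.62519743,  0.01975857],
       [ 0.37702865, -0.44483937, -0.81238374],
       [-0.49911084,  0.64128473, -0.58278835]]), 't': array([-0.35527347, -0.16105062,  1.37329309])}
top {'vfov': 42.746432620716426, 'cx': 248.77344965194862, 'cy': 184.26850514703557, 'R': array([[ 0.02628632, -0.9996085 ,  0.00958512],
       [-0.98710049, -0.02746983, -0.15772774],
       [ 0.15792929, -0.00531539, -0.98743612]]), 't': array([-0.09777213,  0.52992925,  1.29443058])}
{'time_s': 0.1, 'joints': array([68.55391731, 35.28274371, -0.72123762, 81.62877372,  0.4658109 ,
       63.22046353, -2.31558711]), 'qd': array([ 0.03059131, -0.03457273, -0.01260592, -0.18490272, -0.00546558,
        0.0403313 , -0.0584771 ]), 'effort': array([ 1.72683369e-03, -4.60038114e+01,  2.10223007e-01, -1.66243279e+01,
       -6.11800910e-02,  1.69594435e-02,  1.17116469e-04]), 'ee_pos': array([ 0.22129528, -0.61043348,  0.21762751]), 'tool_rot': array([-1.79870985e+02,  4.00432864e-03,  1.99300816e+01]), 'force': array([0.0351352 , 0.30166507, 0.10188278]), 'torque': array([-0.05015456,  0.04308354, -0.00113494]), 'gripper_force': 0.0, 'width': 0.09342493004361634}
```

View pics/scene0.png

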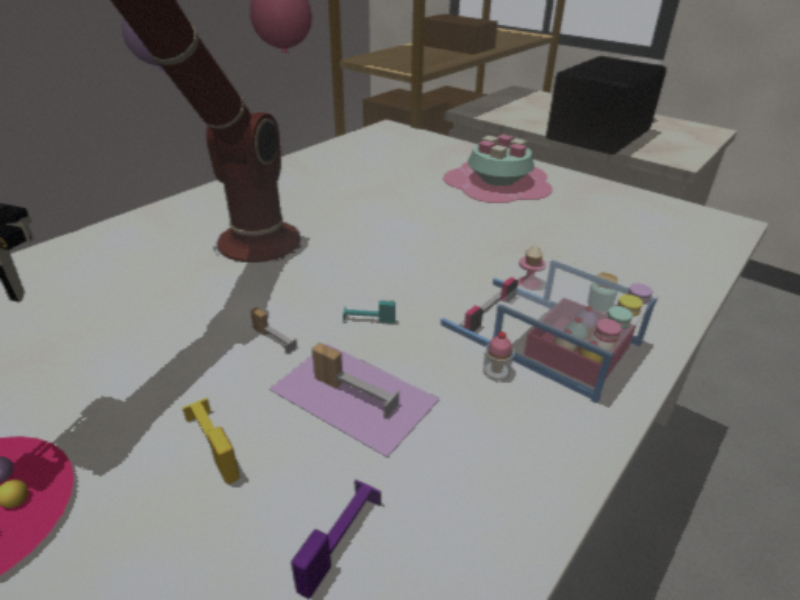

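View pics/top0.png

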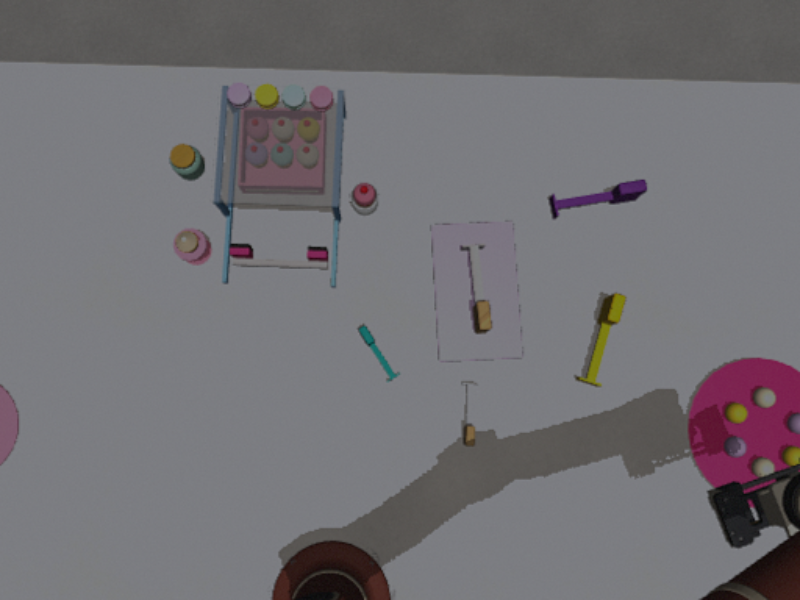

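The scene picture shows the blue riser at right, with the crate under its deck. The mat holds a wooden hook, and there are look-alikes around it.

Hook candidates in the top view:
- wooden on the mat (480,290)
- small wooden (468,415)
- turquoise (378,350)
- yellow (605,340)
- purple (598,198)

After dropping the purple, turquoise and yellow ones, the larger wooden hook on the mat is the one meant.

Run:
```python
from h import *
c=json.load(open("topc.json"));z=np.load("top0.npz");p,d=z["p"],z["d"]
cr=p[130:250,260:350];cv2.imwrite("pics/crop_hook.png",cv2.resize(cr[:,:,::-1],None,fx=4.8,fy=4.8,interpolation=cv2.INTER_CUBIC))
V,U=np.mgrid[:384,:512]; W=world(c,d,U,V)
hsv=cv2.cvtColor(p,cv2.COLOR_RGB2HSV);H,S,L=[hsv[...,i].astype(int) for i in range(3)]
def rect(m,zz,name):
    m=m.astype(np.uint8); n,lab,st,ce=cv2.connectedComponentsWithStats(m)
    for i in range(1,n):
        if st[i,4]<25: continue
        v,u=np.where(lab==i); P=world(c,None,u,v,np.full(len(u),zz)) 
        r=cv2.minAreaRect((P[:,:2]*1000).astype(np.float32)); print(name,st[i].tolist(),"mean",P.mean(0)[:2].round(4),"rect",np.round(r[0],1),np.round(r[1],1),round(r[2],1),"zmed",np.median(W[v,u,2]).round(3))
rm=(U>270)&(U<340)&(V>130)&(V<240)
rect(rm&(H>5)&(H<25)&(S>80)&(W[...,2]>.06),.074,"handletop")
rect(rm&(H>120)&(H<170)&(S>15),.004,"mat")
rect(rm&(W[...,2]>.02)&(W[...,2]<.05),.034,"shank")
rg=(U>130)&(U<225)&(V>140)&(V<190)
rect(rg&(H>155)&(S>150),.042,"bumper")
rr=(U>130)&(U<230)&(V>45)&(V<185)
rect(rr&(H>95)&(H<120)&(S>60),.014,"blue")
cm=(U>145)&(U<215)&(V>60)&(V<130)
rect(cm&((H>160)|(H<5))&(S>60),.05,"crate")
print(p[155,305],p[110,155],p[120,180],p[160,155],hsv[155,288],hsv[120,180],hsv[160,155],hsv[165,145])
for a in [(118,180),(112,180),(125,180),(100,150),(80,180)]: print(a,W[a].round(3))
```

```text
handletop [304, 193, 11, 19, 153] mean [ 0.485  -0.2438] rect [ 484.8 -243.8] [48.5 22.6] 8.4 zmed 0.073
mat [276, 141, 58, 82, 2966] mean [ 0.5745 -0.2423] rect [ 549.9 -239.9] [232.4 152.5] 4.1 zmed 0.003
mat [314, 228, 18, 2, 27] mean [ 0.4198 -0.2926] rect [ 420.2 -290.9] [ 2.8 47.1] 1.5 zmed 0.003
shank [295, 156, 15, 38, 248] mean [ 0.5691 -0.235 ] rect [ 565.6 -229.2] [103.9  38.8] 0.4 zmed 0.033
bumper [147, 158, 14, 7, 81] mean [0.5905 0.1787] rect [589.8 179.4] [16.8 36. ] 1.6 zmed 0.04
bumper [197, 160, 13, 6, 71] mean [0.589  0.0438] rect [589.4  43.7] [14. 33.] 1.6 zmed 0.042
blue [137, 55, 16, 126, 544] mean [0.7238 0.2183] rect [724.4 220. ] [ 33.2 367.3] 89.9 zmed 0.11
blue [212, 58, 9, 126, 396] mean [0.7243 0.016 ] rect [721.5  15.3] [ 12.9 367.6] 89.6 zmed 0.11
crate [199, 61, 14, 12, 114] mean [0.8672 0.0479] rect [863.5  47.3] [32.6 36.8] 1.7 zmed 0.132
crate [196, 105, 10, 9, 26] mean [0.7387 0.0529] rect [737.   52.9] [11.3 31.8] 44.3 zmed 0.112
[122 115 127] [76 65 69] [80 68 73] [128  40  83] [135  24 129] [168  38  80] [165 175 128] [ 99  99 116]
(118, 180) [0.693 0.103 0.113]
(112, 180) [0.709 0.103 0.113]
(125, 180) [0.674 0.102 0.111]
(100, 150) [0.739 0.184 0.114]
(80, 180) [0.796 0.107 0.117]
```

View pics/crop_hook.png

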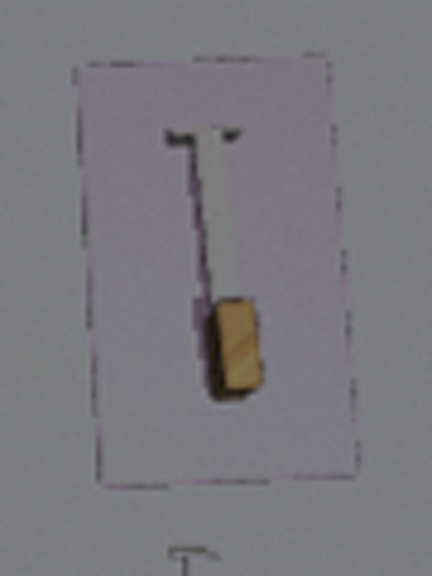

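The crop shows the wooden hook upright on the lilac mat, handle at crop (240,345) and claw at (205,135). It's the larger wooden one, so it's confirmed. Next I measure the riser and crate.

Run:
```python
from h import *
c=json.load(open("topc.json"));z=np.load("top0.npz");p,d=z["p"],z["d"]
V,U=np.mgrid[:384,:512]; W=world(c,d,U,V)
hsv=cv2.cvtColor(p,cv2.COLOR_RGB2HSV);H,S,L=[hsv[...,i].astype(int) for i in range(3)]
b=(H>95)&(H<120)&(S>60)&(V<185)&(U>130)&(U<230)
for lo,hi in((.005,.03),(.09,.13)):
  for s in (0,1):
    m=b&(W[...,2]>lo)&(W[...,2]<hi)&((U>180)==s)
    P=W[m]; k=np.polyfit(P[:,0],P[:,1],1); print(lo,s,len(P),"yaw",np.degrees(np.arctan(k[0])),"y@.6",np.polyval(k,.6),"xr",np.percentile(P[:,0],[0,2,98,100]).round(4))
# deck front edge by depth
m=(U>150)&(U<208)&(V<150)&(W[...,2]>.1)&(W[...,2]<.12)
e=[];
for u in range(152,208,4):
    v=V[:,u][m[:,u]].max(); e.append(W[v,u].round(4)[:2])
print(np.array(e).tolist())
mat=(U>270)&(U<340)&(V>130)&(V<240)&(np.abs(W[...,2]-.004)<.02)&(H>120)&(H<170)&(S>12)
cs=cv2.findContours(cv2.morphologyEx(mat.astype(np.uint8),cv2.MORPH_CLOSE,np.ones((7,7))),0,2)[0]
C=max(cs,key=cv2.contourArea)[:,0]; P=world(c,None,C[:,0],C[:,1],np.full(len(C),.004))
print(cv2.minAreaRect((P[:,:2]*1000).astype(np.float32)))
cr=p[45:190,125:240].astype(float);cr=np.clip(cr*1.8,0,255).astype(np.uint8)
cv2.imwrite("pics/crop_riser.png",cv2.resize(cr[:,:,::-1],None,fx=4,fy=4,interpolation=cv2.INTER_CUBIC))
```

```text
0.005 0 161 yaw -0.6243649812901817 y@.6 0.20979561928830232 xr [0.5413 0.5438 0.683  0.6854]
0.005 1 123 yaw -1.4306864541245783 y@.6 0.016058101606744014 xr [0.5376 0.5408 0.7706 0.8571]
0.09 0 339 yaw 0.8961248692013664 y@.6 0.1989339718605043 xr [0.6595 0.6605 0.8591 0.8658]
0.09 1 239 yaw -0.4499211931866471 y@.6 0.010926458644492487 xr [0.6572 0.6589 0.8566 0.8639]
[[0.6593, 0.1753], [0.6589, 0.1642], [0.6595, 0.154], [0.6593, 0.1432], [0.6594, 0.1326], [0.6592, 0.1218], [0.6601, 0.1117], [0.6589, 0.1017], [0.6594, 0.0913], [0.6594, 0.0806], [0.6589, 0.0697], [0.6591, 0.0592], [0.6605, 0.0491], [0.6594, 0.0381]]
((540.5780639648438, -246.41102600097656), (251.98837280273438, 164.3869171142578), 4.195261001586914)
```

View pics/crop_riser.png

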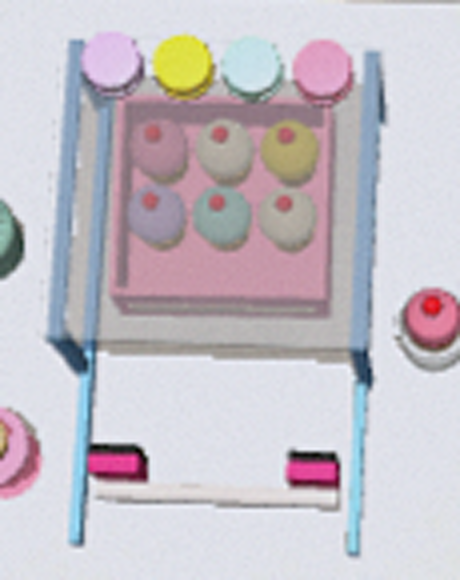

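```bash
cat >> h.py <<'E'
from scipy.spatial.transform import Rotation as Ro
def go(target,yaw):
    "tool-axis shift (cm) AFTER turning to yaw, and turn rotvec"
    s=state();R=Ro.from_euler('xyz',s['tool_rot'],degrees=True);G=Ro.from_euler('xyz',[180,0,yaw],degrees=True)
    print("t",round(s['time_s'],2),"pos",s['ee_pos'].round(4),"rot",s['tool_rot'].round(2),"F",s['force'].round(2),"w",round(s['width'],4),"gf",round(s['gripper_force'],1))
    print("shift cm (after turn)",(G.inv().apply(np.array(target)-s['ee_pos'])*100).round(2),"turn",(R.inv()*G).as_rotvec().round(4))
E
python3 - <<'E'
from h import *
c=json.load(open("topc.json"))
u=np.array([153.2,180,207,153.2,180,207]);v=np.array([118,119.1,120.2,119.5,120.8,121.8])
print(world(c,None,u,v,np.full(6,.05)).round(4))
go([.485,-.244,.12],8.4)
E
```

```text
[[0.7093 0.1856 0.05  ]
 [0.7083 0.1115 0.05  ]
 [0.7073 0.0368 0.05  ]
 [0.705  0.1854 0.05  ]
 [0.7034 0.1113 0.05  ]
 [0.7027 0.0366 0.05  ]]
t 0.1 pos [ 0.2213 -0.6104  0.2176] rot [-179.87    0.     19.93] F [0.04 0.3  0.1 ] w 0.0934 gf 0.0
shift cm (after turn) [ 31.44 -32.4    9.76] turn [-0.0022  0.0003  0.2012]
```

>>> {"method": "step_arm", "body": {"motion": [[[0,0,0],[0,0,0.1]],[[0,0,0],[0,0,0.101]],[[4,-4.1,1.2],[0,0,0]],[[4,-4.1,1.2],[0,0,0]],[[4,-4.1,1.2],[0,0,0]],[[4,-4.1,1.2],[0,0,0]],[[4,-4.1,1.2],[0,0,0]],[[4,-4.1,1.2],[0,0,0]]], "gripper": 9.3}}

```text
time_s: 1.1
ee_pos: [0.4237, -0.3309, 0.1461]
tool_rot: [-180.0, 0.0, 8.4]
force: [1.1, 0.3, -0.6]
width: 0.0932
gripper_force: 0.0
```

>>> {"method": "step_arm", "body": {"motion": [[[3.7,-3.85,0],[0,0,0]],[[3.7,-3.85,0],[0,0,0]],[[0,0,0],[0,0,0]],[[0,0,0],[0,0,0]]]}}

```text
time_s: 1.6
ee_pos: [0.4842, -0.2461, 0.1463]
tool_rot: [180.0, 0.1, 8.4]
force: [0.3, -0.3, -0.0]
width: 0.0931
gripper_force: 0.0
```

Run:
```python
from h import *
c,p,d=cam("wrist"); cv2.imwrite("pics/w1.png",p[:,:,::-1])
V,U=np.mgrid[:384,:512]; W=world(c,d,U,V)
hsv=cv2.cvtColor(p,cv2.COLOR_RGB2HSV);H,S,L=[hsv[...,i].astype(int) for i in range(3)]
m=(H>5)&(H<25)&(S>70)&(W[...,2]>.066)&(W[...,2]<.085)
print(m.sum(),cv2.minAreaRect((W[m][:,:2]*1000).astype(np.float32)))
m=(W[...,2]>.022)&(W[...,2]<.045)&(np.abs(W[...,0]-.57)<.08)&(np.abs(W[...,1]+.24)<.05)
print(m.sum(),np.median(W[m],0)); k=np.polyfit(W[m][:,0],W[m][:,1],1); print(np.degrees(np.arctan(k[0])),np.polyval(k,[.485,.61]),np.percentile(W[m][:,0],[1,99]))
go([.485,-.244,.033],8.4)
```

```text
1443 ((495.08453369140625, -357.98089599609375), (50.523460388183594, 243.1961669921875), 4.508944988250732)
2117 [ 0.57129709 -0.23792731  0.03395298]
6.164330174482034 [-0.24656245 -0.23306184] [0.50937357 0.61640396]
t 1.65 pos [ 0.4837 -0.2471  0.1464] rot [1.7996e+02 8.0000e-02 8.2700e+00] F [-0.3  -0.79  0.09] w 0.0931 gf 0.0
shift cm (after turn) [ 0.17 -0.29 11.34] turn [ 0.0006  0.0014 -0.0022]
```

View pics/w1.png

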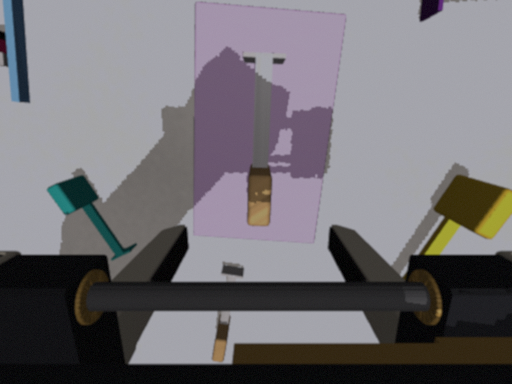

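The wrist view shows the hook centred between the fingers, with the handle at (259,200) and the claw at (264,58). I'll descend and grip.

>>> {"method": "step_arm", "body": {"motion": [[[0.1,-0.1,5.2],[0,0,0]],[[0,0,4.0],[0,0,0]],[[0,0,2.1],[0,0,0]],[[0,0,0],[0,0,0]]]}}

```text
time_s: 2.15
ee_pos: [0.4834, -0.2459, 0.0322]
tool_rot: [-179.9, 0.2, 8.2]
force: [-0.3, -0.4, 0.7]
width: 0.0929
gripper_force: 0.0
```

>>> {"method": "step_arm", "body": {"motion": [[[0,0,0],[0,0,0]],[[0,0,0],[0,0,0]],[[0,0,0],[0,0,0]],[[0,0,0],[0,0,0]],[[0,0,0],[0,0,0]],[[0,0,0],[0,0,0]]], "gripper": 1.5, "newtons": 55}}

```text
time_s: 2.9
ee_pos: [0.4858, -0.2444, 0.0337]
tool_rot: [-180.0, -0.0, 8.4]
force: [0.4, -0.3, -0.3]
width: 0.0375
gripper_force: 0.0
```

>>> {"method": "step_arm", "body": {"motion": [[[0,0,0],[0,0,0]],[[0,0,0],[0,0,0]],[[0,0,0],[0,0,0]],[[0,0,0],[0,0,0]]]}}

```text
time_s: 3.4
ee_pos: [0.4859, -0.2449, 0.0338]
tool_rot: [180.0, -0.0, 8.4]
force: [1.0, -1.5, 0.6]
width: 0.0219
gripper_force: 54.5
```

>>> {"method": "step_arm", "body": {"motion": [[[0,0,-2],[0,0,0]],[[0,0,-4],[0,0,0]],[[0,0,-4],[0,0,0]],[[0,0,0],[0,0,0]]]}}

```text
time_s: 3.9
ee_pos: [0.4874, -0.2448, 0.1361]
tool_rot: [179.8, -0.3, 8.4]
force: [-0.3, 0.2, -1.8]
width: 0.022
gripper_force: 54.5
```

Run:
```python
from h import *
go([.48,.113,.13],-0.7)
```

```text
t 3.9 pos [ 0.4874 -0.2448  0.1361] rot [179.85  -0.28   8.43] F [-0.32  0.15 -1.85] w 0.022 gf 54.5
shift cm (after turn) [ -1.17 -35.77   0.61] turn [ 0.0023 -0.0051  0.1594]
```

>>> {"method": "step_arm", "body": {"motion": [[[0,0,0],[0,0,0.157]],[[-0.3,-5.12,0],[0,0,0]],[[-0.3,-5.12,0],[0,0,0]],[[-0.3,-5.12,0],[0,0,0]],[[-0.3,-5.12,0],[0,0,0]],[[-0.3,-5.12,0],[0,0,0]],[[-0.3,-5.12,0],[0,0,0]],[[-0.3,-5.12,0],[0,0,0]]]}}

```text
time_s: 4.9
ee_pos: [0.4666, 0.1156, 0.1321]
tool_rot: [179.9, 0.2, -0.6]
force: [1.5, -0.6, -1.3]
width: 0.0219
gripper_force: 54.5
```

>>> {"method": "step_arm", "body": {"motion": [[[0,0,0],[0,0,0]],[[0,0,0],[0,0,0]],[[0,0,0],[0,0,0]]]}}

```text
time_s: 5.28
ee_pos: [0.468, 0.1123, 0.1331]
tool_rot: [179.9, 0.1, -0.8]
force: [0.5, -0.3, -1.6]
width: 0.0218
gripper_force: 54.5
```

Run:
```python
from h import *
c,p,d=cam("scene"); go([.47,.114,.089],-0.6)
cv2.imwrite("pics/s2.png",cv2.resize(p[150:320,230:450,::-1],None,fx=3.4,fy=3.4,interpolation=cv2.INTER_CUBIC))
c,p,d=cam("wrist"); cv2.imwrite("pics/w2.png",np.clip(p[:,:,::-1]*1.4,0,255))
```

```text
t 5.33 pos [0.4682 0.1124 0.1333] rot [ 1.7995e+02  6.0000e-02 -7.6000e-01] F [ 0.29 -0.11 -1.32] w 0.022 gf 54.5
shift cm (after turn) [ 0.18 -0.17  4.43] turn [ 0.0009  0.001  -0.0028][ WARN:0@0.612] global loadsave.cpp:1063 imwrite_ Unsupported depth image for selected encoder is fallbacked to CV_8U.
```

View pics/w2.png

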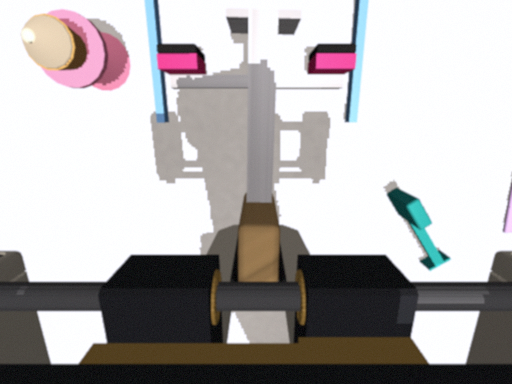

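The wrist view shows the hook in line with the riser axis: claw at u=258, midway between the bumpers at (180,60) and (333,62). I'll lower to insertion height and go in.

>>> {"method": "step_arm", "body": {"motion": [[[0,0,2.1],[0,0,0]],[[0,0,2.0],[0,0,0]],[[0,0,0],[0,0,0]],[[0,0,0],[0,0,0]]]}}

```text
time_s: 5.88
ee_pos: [0.469, 0.1137, 0.0932]
tool_rot: [-180.0, -0.1, -0.6]
force: [-0.2, -0.7, -0.2]
width: 0.0221
gripper_force: 54.5
```

Run:
```python
from h import *
go([.5935,.112,.092],-0.7)
c=json.load(open("scenec.json"));c,p,d=cam("scene")
cv2.imwrite("pics/s3.png",cv2.resize(p[150:320,230:450,::-1],None,fx=3.4,fy=3.4,interpolation=cv2.INTER_CUBIC))
```

```text
t 5.88 pos [0.469  0.1137 0.0932] rot [-1.7999e+02 -6.0000e-02 -6.5000e-01] F [-0.16 -0.73 -0.17] w 0.0221 gf 54.5
shift cm (after turn) [12.45  0.02  0.12] turn [-0.0002 -0.001   0.001 ]
```

View pics/s3.png

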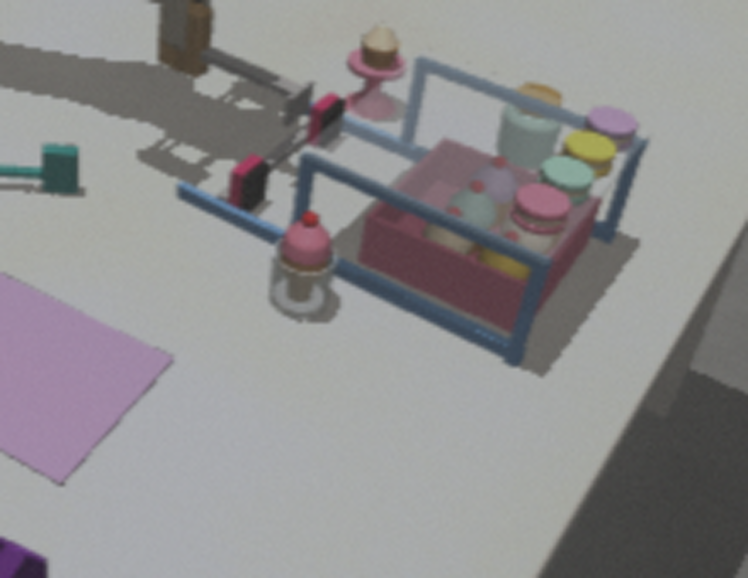

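The scene view shows the hook level, with its claw at (298,98) above and just in front of the bumpers. The crate's front is clear ahead.

>>> {"method": "step_arm", "body": {"motion": [[[3,0,0],[0,0,0]],[[3,0,0],[0,0,0]],[[2.2,0,0.1],[0,0,0]],[[2.2,0,0],[0,0,0]],[[2.1,0,0],[0,0,0]],[[0,0,0],[0,0,0]],[[0,0,0],[0,0,0]]]}}

```text
time_s: 6.8
ee_pos: [0.5923, 0.1129, 0.0919]
tool_rot: [-180.0, 0.1, -0.6]
force: [-0.3, 0.2, -1.0]
width: 0.0218
gripper_force: 54.5
```

Run:
```python
from h import *
go([.5935,.112,.058],-0.7)
c,p,d=cam("top")
cr=np.clip(p[70:190,130:240].astype(float)*1.8,0,255).astype(np.uint8)
cv2.imwrite("pics/t4.png",cv2.resize(cr[:,:,::-1],None,fx=5,fy=5,interpolation=cv2.INTER_CUBIC))
```

```text
t 6.8 pos [0.5923 0.1129 0.0919] rot [-1.7999e+02  7.0000e-02 -5.7000e-01] F [-0.28  0.19 -0.99] w 0.0218 gf 54.5
shift cm (after turn) [0.12 0.09 3.39] turn [-0.0001  0.0013  0.0022]
```

View pics/t4.png

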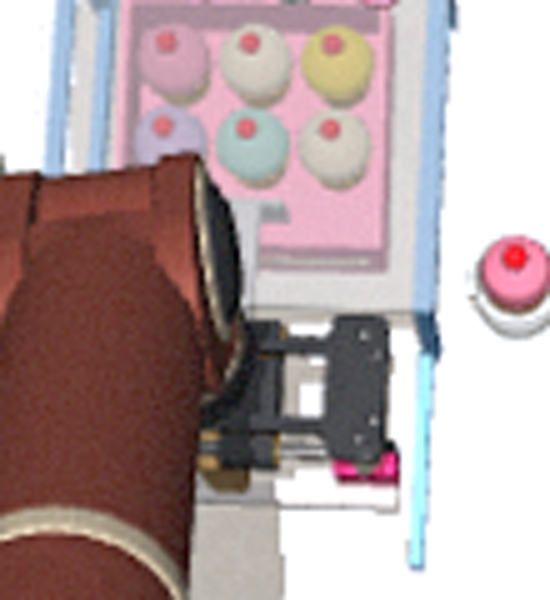

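The top view shows the claw at (270,212), behind the front lip (row ~250) and ahead of the cupcakes (row ~185). I'll lower it.

>>> {"method": "step_arm", "body": {"motion": [[[0,0,1.0],[0,0,0]],[[0,0,1.0],[0,0,0]],[[0,0,0.7],[0,0,0]],[[0,0,0.3],[0,0,0]],[[0,0,0],[0,0,0]],[[0,0,0],[0,0,0]]]}}

```text
time_s: 7.6
ee_pos: [0.5937, 0.1129, 0.062]
tool_rot: [-180.0, -0.0, -0.6]
force: [0.5, -0.1, -1.4]
width: 0.0216
gripper_force: 54.5
```

>>> {"method": "step_arm", "body": {"motion": [[[-0.2,0,0.2],[0,0,0]],[[-0.4,0,0],[0,0,0]],[[-0.4,0,0],[0,0,0]],[[-0.4,0,0],[0,0,0]],[[-0.4,0,0],[0,0,0]],[[-0.4,0,0],[0,0,0]],[[-0.4,0,0],[0,0,0]],[[-0.4,0,0],[0,0,0]]]}}

```text
time_s: 8.6
ee_pos: [0.5635, 0.1131, 0.0598]
tool_rot: [-180.0, -0.0, -0.6]
force: [2.0, 0.5, -1.7]
width: 0.0221
gripper_force: 54.5
```

>>> {"method": "step_arm", "body": {"motion": [[[-0.5,0,0],[0,0,0]],[[-0.5,0,0],[0,0,0]],[[-0.5,0,0],[0,0,0]],[[-0.5,0,0],[0,0,0]]]}}

```text
time_s: 9.1
ee_pos: [0.5433, 0.1134, 0.0598]
tool_rot: [-180.0, -0.0, -0.6]
force: [2.5, -0.5, -3.0]
width: 0.0218
gripper_force: 54.5
```

Run:
```python
from h import *
go([.5,.1135,.06],-0.7)
c,p,d=cam("top")
cr=np.clip(p[70:190,130:240].astype(float)*1.8,0,255).astype(np.uint8)
cv2.imwrite("pics/t5.png",cv2.resize(cr[:,:,::-1],None,fx=5,fy=5,interpolation=cv2.INTER_CUBIC))
```

```text
t 9.1 pos [0.5433 0.1134 0.0598] rot [-1.7999e+02 -3.0000e-02 -5.8000e-01] F [ 2.5  -0.52 -2.96] w 0.0218 gf 54.5
shift cm (after turn) [-4.33  0.04 -0.02] turn [-0.0001 -0.0005  0.002 ]
```

View pics/t5.png

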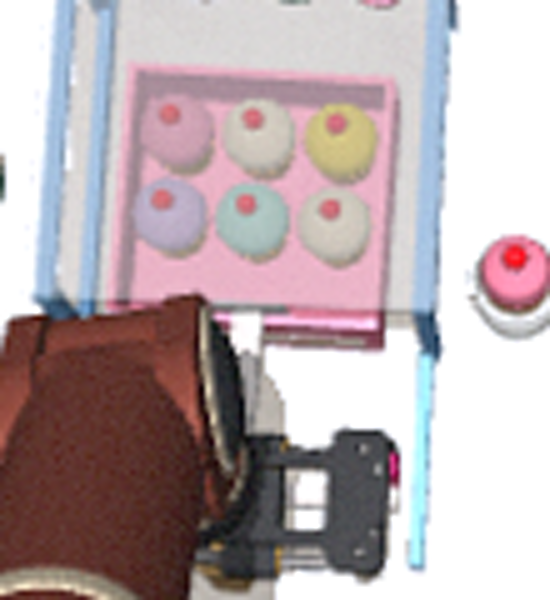

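The crate is following the hook, front wall now at row ~335, at about 2–2.5 N. I continue, then slow down near the bumpers.

>>> {"method": "step_arm", "body": {"motion": [[[-0.6,0,0],[0,0,0]],[[-0.6,0,0],[0,0,0]],[[-0.6,0,0],[0,0,0]],[[-0.6,0,0],[0,0,0]],[[-0.6,0,0],[0,0,0]],[[-0.6,0,0],[0,0,0]],[[-0.6,0,0],[0,0,0]],[[-0.6,0,0],[0,0,0]]]}}

```text
time_s: 10.15
ee_pos: [0.4951, 0.1139, 0.0597]
tool_rot: [-180.0, -0.0, -0.6]
force: [2.8, -0.3, -1.3]
width: 0.0219
gripper_force: 54.5
```

>>> {"method": "step_arm", "body": {"motion": [[[-0.3,0,0],[0,0,0]],[[-0.2,0,0],[0,0,0]],[[-0.2,0,0],[0,0,0]]]}}

```text
time_s: 10.52
ee_pos: [0.4884, 0.114, 0.0597]
tool_rot: [-180.0, -0.0, -0.6]
force: [2.1, -0.7, -1.9]
width: 0.022
gripper_force: 54.5
```

>>> {"method": "step_arm", "body": {"motion": [[[-0.2,0,0],[0,0,0]],[[-0.2,0,0],[0,0,0]]]}}

```text
time_s: 10.78
ee_pos: [0.4844, 0.114, 0.0597]
tool_rot: [-180.0, -0.0, -0.6]
force: [2.6, 0.4, -1.8]
width: 0.0216
gripper_force: 54.5
```

>>> {"method": "step_arm", "body": {"motion": [[[-0.15,0,0],[0,0,0]],[[-0.15,0,0],[0,0,0]]]}}

```text
time_s: 11.02
ee_pos: [0.482, 0.1139, 0.0597]
tool_rot: [-180.0, -0.1, -0.6]
force: [4.1, -1.0, -2.5]
width: 0.0222
gripper_force: 54.5
```

>>> {"method": "step_arm", "body": {"motion": [[[-0.1,0,0],[0,0,0]],[[-0.1,0,0],[0,0,0]]]}}

```text
time_s: 11.28
ee_pos: [0.4808, 0.114, 0.0597]
tool_rot: [-180.0, -0.2, -0.6]
force: [6.6, -1.4, -5.8]
width: 0.0215
gripper_force: 54.5
```

>>> {"method": "step_arm", "body": {"motion": [[[-0.1,0,0],[0,0,0]],[[-0.1,0,0],[0,0,0]]]}}

```text
time_s: 11.52
ee_pos: [0.4801, 0.1139, 0.0598]
tool_rot: [-180.0, -0.3, -0.6]
force: [8.8, -0.5, -7.5]
width: 0.0221
gripper_force: 54.5
```

>>> {"method": "step_arm", "body": {"motion": [[[0,0,0.1],[0,0,0]],[[0,0,0],[0,0,0]]]}}

```text
time_s: 11.78
ee_pos: [0.4803, 0.114, 0.0592]
tool_rot: [-180.0, -0.3, -0.6]
force: [7.0, -1.2, -3.5]
width: 0.0218
gripper_force: 54.5
```

>>> {"method": "step_arm", "body": {"motion": [[[-0.1,0,0.05],[0,0,0]],[[-0.1,0,0.05],[0,0,0]]]}}

```text
time_s: 12.02
ee_pos: [0.4801, 0.1141, 0.0586]
tool_rot: [-179.9, -0.6, -0.6]
force: [8.1, -0.7, -2.9]
width: 0.022
gripper_force: 54.5
```

>>> {"method": "step_arm", "body": {"motion": [[[-0.05,0,0.04],[0,0,0]],[[0,0,0],[0,0,0]]]}}

```text
time_s: 12.28
ee_pos: [0.4801, 0.1141, 0.0584]
tool_rot: [-179.9, -0.6, -0.6]
force: [8.4, -0.6, -3.0]
width: 0.0219
gripper_force: 54.5
```

>>> {"method": "step_arm", "body": {"motion": [[[-0.1,0,0.02],[0,0,0]],[[-0.08,0,0.02],[0,0,0]],[[0,0,0],[0,0,0]]]}}

```text
time_s: 12.65
ee_pos: [0.4795, 0.1141, 0.0582]
tool_rot: [-179.9, -0.8, -0.6]
force: [10.0, -0.6, -3.4]
width: 0.0214
gripper_force: 54.5
```

>>> {"method": "step_arm", "body": {"motion": [[[-0.03,0,0.01],[0,0,0]],[[0,0,0],[0,0,0]],[[0,0,0],[0,0,0]],[[0,0,0],[0,0,0]]]}}

```text
time_s: 13.15
ee_pos: [0.4795, 0.1141, 0.0582]
tool_rot: [-179.9, -0.8, -0.6]
force: [10.8, -0.7, -3.1]
width: 0.0214
gripper_force: 54.5
```

>>> {"method": "step_arm", "body": {"motion": [[[0,0,0],[0,0,0]],[[0,0,0],[0,0,0]],[[0,0,0],[0,0,0]],[[0,0,0],[0,0,0]],[[0,0,0],[0,0,0]],[[0,0,0],[0,0,0]]]}}

```text
time_s: 13.9
ee_pos: [0.4795, 0.1141, 0.0582]
tool_rot: [-179.9, -0.8, -0.6]
force: [10.1, -0.5, -4.4]
width: 0.0217
gripper_force: 54.5
```

Run:
```python
from h import *
go([.48,.114,.058],-0.6); print(state()['torque'])
c,p,d=cam("top")
a=np.clip(p[70:190,130:240].astype(float)*1.8,0,255).astype(np.uint8)
c,p,d=cam("scene")
b=p[150:280,280:420]
a=cv2.resize(a,None,fx=3.4,fy=3.4,interpolation=2);b=cv2.resize(b,(420,390),interpolation=2)
o=np.zeros((408,374+420,3),np.uint8);o[:,:374]=a;o[:390,374:]=b
cv2.imwrite("pics/b6.png",o[:,:,::-1])
```

```text
t 13.9 pos [0.4795 0.1141 0.0582] rot [-179.91   -0.79   -0.65] F [10.15 -0.5  -4.44] w 0.0217 gf 54.5
shift cm (after turn) [0.05 0.01 0.02] turn [-0.0016 -0.0138 -0.0008]
[-0.23397566 -2.27994262  0.08494825]
```

View pics/b6.png

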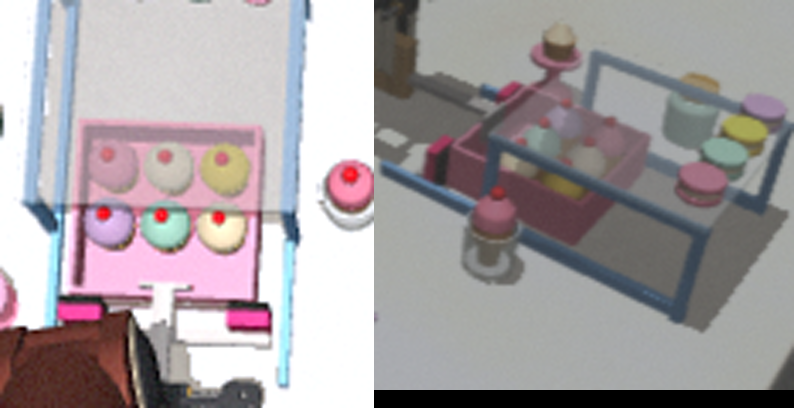

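The pictures show the crate's front flush against both bumpers at (80,312) and (248,318). It sits level with the claw at (165,288), and about 10 N has been held for over a second. I'll unload slowly.

>>> {"method": "step_arm", "body": {"motion": [[[0.1,0,-0.05],[0,0,0]],[[0.1,0,-0.05],[0,0,0]],[[0.1,0,-0.05],[0,0,0]],[[0.1,0,-0.05],[0,0,0]]]}}

```text
time_s: 14.5
ee_pos: [0.4802, 0.114, 0.0593]
tool_rot: [-180.0, -0.4, -0.6]
force: [7.1, -0.6, -5.3]
width: 0.0215
gripper_force: 54.5
```

>>> {"method": "step_arm", "body": {"motion": [[[0.1,0,0],[0,0,0]],[[0.1,0,0],[0,0,0]],[[0.1,0,0],[0,0,0]],[[0.1,0,0],[0,0,0]]]}}

```text
time_s: 15.0
ee_pos: [0.4807, 0.1141, 0.059]
tool_rot: [-180.0, 0.0, -0.6]
force: [3.1, -0.5, -0.2]
width: 0.0218
gripper_force: 54.5
```

>>> {"method": "step_arm", "body": {"motion": [[[0.1,0,0],[0,0,0]],[[0.1,0,0],[0,0,0]],[[0.1,0,0],[0,0,0]],[[0.1,0,0],[0,0,0]]]}}

```text
time_s: 15.5
ee_pos: [0.4828, 0.1139, 0.0583]
tool_rot: [180.0, 0.3, -0.6]
force: [0.2, -1.4, -1.3]
width: 0.022
gripper_force: 54.5
```

>>> {"method": "step_arm", "body": {"motion": [[[0.1,0,-0.1],[0,0,0]],[[0.15,0,-0.1],[0,0,0]],[[0.2,0,0],[0,0,0]],[[0.2,0,0],[0,0,0]],[[0,0,0],[0,0,0]]]}}

```text
time_s: 16.12
ee_pos: [0.4915, 0.1139, 0.0608]
tool_rot: [-180.0, -0.0, -0.6]
force: [1.4, 1.0, -1.5]
width: 0.0215
gripper_force: 54.5
```

>>> {"method": "step_arm", "body": {"motion": [[[0,0,-0.5],[0,0,0]],[[0,0,-0.8],[0,0,0]],[[0,0,-1.0],[0,0,0]],[[0,0,-1.0],[0,0,0]],[[0,0,0],[0,0,0]],[[0,0,0],[0,0,0]]]}}

```text
time_s: 16.88
ee_pos: [0.4912, 0.1139, 0.0938]
tool_rot: [-180.0, 0.0, -0.6]
force: [-0.2, 0.1, -1.9]
width: 0.0219
gripper_force: 54.5
```

Run:
```python
from h import *
go([.45,.114,.12],-0.6)
c,p,d=cam("scene")
F=f(c)
b=p[130:280,230:420]
o=cv2.resize(b,None,fx=4,fy=4,interpolation=2)
cv2.imwrite("pics/s7.png",o[:,:,::-1])
```

```text
t 16.88 pos [0.4912 0.1139 0.0938] rot [-1.7999e+02  1.0000e-02 -5.8000e-01] F [-0.22  0.13 -1.92] w 0.0219 gf 54.5
shift cm (after turn) [-4.11  0.04 -2.62] turn [-0.0001  0.0001  0.0004]
```

View pics/s7.png

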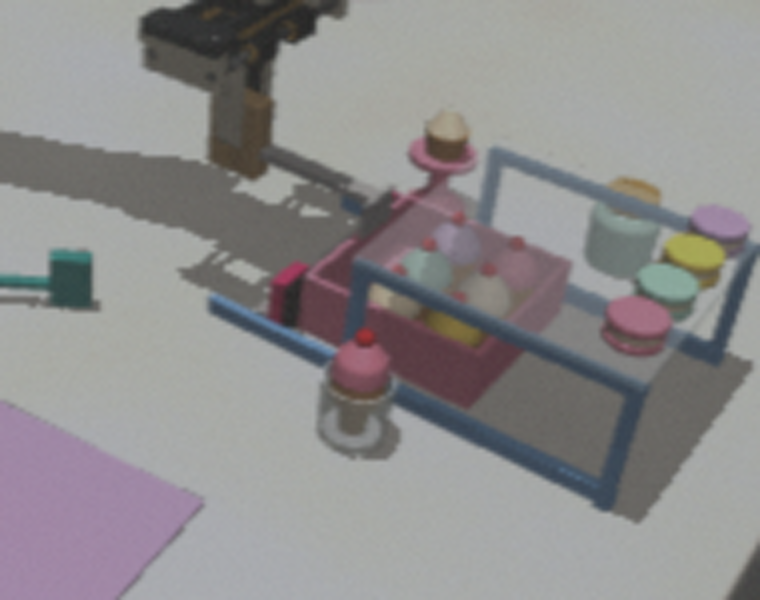

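The hook is raised clear at (375,210), and the crate still touches the bumpers at (290,295). I've now viewed 11 pictures, one over the limit of 10, so I'll check the rest from numbers only. Next I take the hook back to the mat.

>>> {"method": "step_arm", "body": {"motion": [[[0,0,-3],[0,0,0]],[[0,0,-3],[0,0,0]],[[0,5.5,0],[0,0,0]],[[0,5.5,0],[0,0,0]],[[0,5.5,0],[0,0,0]],[[0,5.5,0],[0,0,0]],[[0,5.5,0],[0,0,0]],[[0,5.5,0],[0,0,0]]]}}

```text
time_s: 17.92
ee_pos: [0.4875, -0.2176, 0.1533]
tool_rot: [-180.0, 0.0, -0.6]
force: [1.0, 0.6, -0.8]
width: 0.0217
gripper_force: 54.5
```

>>> {"method": "step_arm", "body": {"motion": [[[0,2.9,0],[0,0,0]],[[0,0,0],[0,0,-0.157]],[[0,0,0],[0,0,0]],[[0,0,0],[0,0,0]]]}}

```text
time_s: 18.42
ee_pos: [0.4876, -0.2444, 0.1534]
tool_rot: [-180.0, 0.0, 8.3]
force: [1.1, -0.5, -0.7]
width: 0.0216
gripper_force: 54.5
```

Run:
```python
from h import *
go([.486,-.245,.034],8.4)
c,p,d=cam("top")
V,U=np.mgrid[:384,:512]; W=world(c,d,U,V)
# crate position check (z~.05 front part, outside the deck) vs bumpers
hsv=cv2.cvtColor(p,cv2.COLOR_RGB2HSV);H,S=hsv[...,0].astype(int),hsv[...,1].astype(int)
for s in((145,165),(195,212)):
    m=(U>s[0])&(U<s[1])&(V>125)&(V<180)
    a=m&(H>155)&(S>150);b=m&((H>160)|(H<5))&(S>35)&(S<130)&(W[...,2]>.042)&(W[...,2]<.056)
    print("bumper x",np.percentile(W[a][:,0],[5,95]).round(4),"crate x min",np.percentile(W[b][:,0],[2,10]).round(4),b.sum())
c,p,d=cam("wrist");W=world(c,d,U,V)
s=state();t=Ro.from_euler('xyz',s['tool_rot'],degrees=True)
L=t.inv().apply(W.reshape(-1,3)-s['ee_pos']).reshape(W.shape)
m=(np.abs(L[...,1])<.008)&(L[...,0]>.03)&(L[...,0]<.125)&(L[...,2]>-.03)&(L[...,2]<.05)
k=np.polyfit(L[m][:,0],L[m][:,2],1);print("shank slope deg",np.degrees(np.arctan(k[0])),"z at 0.08 (tool)",np.polyval(k,.08),m.sum())
```

```text
t 18.43 pos [ 0.4876 -0.2444  0.1534] rot [-1.7995e+02  3.0000e-02  8.3500e+00] F [ 1.1  -0.45 -0.69] w 0.0216 gf 54.5
shift cm (after turn) [-0.16  0.04 11.94] turn [-0.0008  0.0005 -0.0009]
bumper x [0.5838 0.6634] crate x min [0.5999 0.6035] 69
bumper x [0.5826 0.5951] crate x min [0.5965 0.6018] 38
shank slope deg 0.005984440102626624 z at 0.08 (tool) -9.570214062404487e-05 4237
```

Numbers agree: the crate front is at the bumper faces on both sides, and the hook is level with no slip in the grip. I'll set it down.

>>> {"method": "step_arm", "body": {"motion": [[[-0.1,0,4],[0,0,0]],[[0,0,4],[0,0,0]],[[0,0,2.5],[0,0,0]],[[0,0,0.8],[0,0,0]],[[0,0,0.3],[0,0,0]],[[0,0,0.2],[0,0,0]],[[0,0,0.1],[0,0,0]],[[0,0,0],[0,0,0]]]}}

```text
time_s: 19.52
ee_pos: [0.4869, -0.2454, 0.0353]
tool_rot: [180.0, -0.0, 8.4]
force: [-0.7, -0.1, -1.9]
width: 0.0215
gripper_force: 54.5
```

>>> {"method": "step_arm", "body": {"motion": [[[0,0,0.1],[0,0,0]],[[0,0,0.05],[0,0,0]],[[0,0,0],[0,0,0]]]}}

```text
time_s: 19.9
ee_pos: [0.4868, -0.2453, 0.0337]
tool_rot: [180.0, -0.0, 8.4]
force: [-1.1, -0.3, 3.3]
width: 0.0218
gripper_force: 54.5
```

Contact with the mat (Fz rose by about 5 N). I'll open the fingers.

>>> {"method": "step_arm", "body": {"motion": [[[0,0,-0.03],[0,0,0]],[[0,0,0],[0,0,0]],[[0,0,0],[0,0,0]],[[0,0,0],[0,0,0]],[[0,0,0],[0,0,0]],[[0,0,0],[0,0,0]],[[0,0,0],[0,0,0]],[[0,0,0],[0,0,0]]], "gripper": 9.0}}

```text
time_s: 20.9
ee_pos: [0.4867, -0.2452, 0.0336]
tool_rot: [-180.0, -0.0, 8.4]
force: [0.2, -0.1, 0.5]
width: 0.0894
gripper_force: 0.0
```

>>> {"method": "step_arm", "body": {"motion": [[[0,0,-2],[0,0,0]],[[0,0,-4],[0,0,0]],[[0,0,-5],[0,0,0]],[[0,0,-5],[0,0,0]],[[0,0,0],[0,0,0]],[[0,0,0],[0,0,0]]]}}

```text
time_s: 21.65
ee_pos: [0.486, -0.2448, 0.193]
tool_rot: [-180.0, 0.1, 8.4]
force: [0.2, 0.4, -0.8]
width: 0.09
gripper_force: 0.0
```

Run:
```python
from h import *
go([.486,-.245,.2],8.4)
c,p,d=cam("wrist");V,U=np.mgrid[:384,:512];W=world(c,d,U,V)
hsv=cv2.cvtColor(p,cv2.COLOR_RGB2HSV);H,S=hsv[...,0].astype(int),hsv[...,1].astype(int)
m=(np.abs(W[...,0]-.49)<.05)&(np.abs(W[...,1]+.245)<.03)&(W[...,2]>.06)&(W[...,2]<.09)
print("handle top",m.sum(),np.median(W[m],0),cv2.minAreaRect((W[m][:,:2]*1000).astype(np.float32)))
m=(W[...,0]>.52)&(W[...,0]<.63)&(np.abs(W[...,1]+.235)<.03)&(W[...,2]>.02)&(W[...,2]<.05)
k=np.polyfit(W[m][:,0],W[m][:,2],1);print("shank",np.percentile(W[m][:,0],99),k[0],np.polyval(k,.57))
c,p,d=cam("top");W=world(c,d,U,V);hsv=cv2.cvtColor(p,cv2.COLOR_RGB2HSV);H,S=hsv[...,0].astype(int),hsv[...,1].astype(int)
for s in((145,165),(195,212)):
    mm=(U>s[0])&(U<s[1])&(V>125)&(V<180)
    print([ (v,hsv[v,(s[0]+s[1])//2].tolist(),W[v,(s[0]+s[1])//2].round(3).tolist()) for v in range(152,164)])
```

```text
t 21.65 pos [ 0.486  -0.2448  0.193 ] rot [-1.7995e+02  6.0000e-02  8.4200e+00] F [ 0.23  0.38 -0.76] w 0.09 gf 0.0
shift cm (after turn) [-0.    0.01 -0.7 ] turn [-0.0008  0.001   0.0003]
handle top 899 [ 0.48792433 -0.24503949  0.07352194] ((485.6346740722656, -245.28115844726562), (50.306243896484375, 21.945240020751953), 5.8531174659729)
shank 0.6169850245338518 -0.011930127022267267 0.033703686613471937
[(152, [161, 63, 138], [0.624, 0.184, 0.003]), (153, [160, 60, 141], [0.621, 0.184, 0.004]), (154, [161, 62, 145], [0.608, 0.175, 0.051]), (155, [162, 65, 118], [0.604, 0.174, 0.052]), (156, [175, 74, 38], [0.603, 0.176, 0.045]), (157, [42, 46, 28], [0.601, 0.175, 0.044]), (158, [168, 117, 61], [0.599, 0.176, 0.041]), (159, [164, 182, 122], [0.595, 0.175, 0.045]), (160, [165, 179, 148], [0.593, 0.175, 0.042]), (161, [165, 182, 146], [0.59, 0.176, 0.04]), (162, [165, 182, 140], [0.587, 0.175, 0.045]), (163, [167, 185, 99], [0.584, 0.174, 0.045])]
[(152, [160, 59, 147], [0.617, 0.044, 0.049]), (153, [159, 52, 148], [0.614, 0.044, 0.053]), (154, [159, 57, 147], [0.612, 0.044, 0.046]), (155, [158, 55, 149], [0.609, 0.044, 0.049]), (156, [156, 43, 143], [0.606, 0.044, 0.049]), (157, [165, 69, 103], [0.603, 0.044, 0.049]), (158, [168, 46, 28], [0.602, 0.044, 0.042]), (159, [69, 66, 27], [0.599, 0.044, 0.043]), (160, [166, 143, 80], [0.597, 0.044, 0.039]), (161, [164, 173, 153], [0.594, 0.044, 0.042]), (162, [165, 174, 145], [0.591, 0.044, 0.042]), (163, [164, 173, 146], [0.587, 0.043, 0.045])]
```

```bash
python3 -c "
from station import robot
print(robot.finish_job())"
```

```text
the job is handed in; nothing more can be done
None
```

I handed the job in at about 22 s, with no verdict returned: the hook pulled the crate against both bumpers and held about 10 N for over a second. The final depth readings show no gap at either bumper, and the hook stands released on its mat. I did view 11 pictures, one over the limit of 10.

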